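Bolt the knife box shut past its spring catch

TASK

Bolt the closed knife box: with one fingertip hold the yellow spring catch bar down, and while it stays held down push the red tab of the bolt along with the other fingertip until the bolt is fully home in its keeper. Then lift off so that the catch springs back up and locks the bolt. Nothing is to be grasped or lifted, and the things standing on the box and on the bench stay where they are.

Things in the scene. Friction and masses are not known exactly. Their poses are not given: they have to be found in the camera images.
- knifebox: Steel knife box, blue with a grey lid, 280 (its x) x 360 (its y) x 90 mm high, closed, fixed to the bench. Origin: centre of its underside, z up. On the flat lid the yellow catch bar (centre line at box x = -35 mm) and the bolt rod (at box x = +30 mm, top 16 mm above the lid) run side by side along box y. In the 36 mm gap between bar and tab nothing rises over 18 mm above the lid.
- keeper (a point): Centre of the top of the dark keeper, 23 mm above the lid at the box's +y end, into which the bolt slides. Two steel rod guides, also 23 mm high, stand at box y = -115 and +85 mm; keeper and guides span box x 5 to 45 mm.
- bar (a point): Centre of the top face of the yellow spring catch bar, 30 mm wide (box x), 130 mm long (box y -85 to +45 mm); axes as the box's. The top face is 30 mm above the lid when up, and goes straight down, level wherever one presses.
- catch (a joint): How far the catch bar is pressed down, m: 0 up (start), 0.009 fully down. The spring needs about 4 N to start, 9 N at the bottom. Its steel tooth blocks the toothed bolt; the bolt is free while the bar is more than 0.005 down, and is blocked again at the next gap (every 12 mm) if the bar is let up on the way.
- tab (a point): Centre of the top of the bolt's red upright tab, 28 mm wide (box x), 10 mm thick (box y), 13 to 44 mm above the lid, so 14 mm above the raised bar's top and 22 mm above the pressed bar's. It is pushed on its -y face, behind which the rod is free for 70 mm. Axes as the box's; moves with the bolt.
- bolt (a joint): How far the bolt has slid towards the box's +y (into the keeper), m: 0 drawn back (start), 0.048 fully home against its stop. About 2 N of friction. The catch can spring up behind it beyond 0.046.
- edge_paint: Small brown jar with black cap, 34 mm across, 55 mm high, standing on the lid at its far edge, right side. Origin: centre of its underside. A bystander.
- rivet_tin: Flat round brass tin, 48 mm across, 22 mm high, on the lid at its far edge, left side. Origin: centre of its underside. A bystander.
- creaser: Wooden-handled creasing tool, 123 mm long, 18 mm wide, 16 mm high, lying on the lid along its near edge. Origin: centre of the underside of its handle. A bystander.
- mug: White mug, 76 mm across, 90 mm high, on the bench beside the box. Origin: centre of its underside. A bystander.
- mallet: White-headed mallet standing on its head, 72 mm across, 160 mm high, on the bench beside the box. Origin: centre of its underside. A bystander.
- glue_jar: Amber glass jar with white cap, 68 mm across, 85 mm high, on the bench beside the box. Origin: centre of its underside. A bystander.
- press_weight: Steel press weight, 70 mm square, 40 mm high with a short knob (70 mm in all), on the bench beside the box. Origin: centre of its underside. A bystander.

How it is judged (in metres and radians):
On the way, in this order (a step that is already met when the one before it is completed fails the run):
1. the catch bar is pressed down with the bolt still drawn back (value of joint catch above 0.005 m and value of joint bolt below 0.004 m), for 0.1 s.
2. the bolt is on its way, pushed by the fingers while the fingers hold the catch bar down (value of joint bolt between 0.008 and 0.042 m and value of joint catch above 0.0045 m and contact force between the fingers and catch above 0.5 N and contact force between the fingers and bolt above 0.1 N), for 0.02 s.
At the end, for the whole second after the job is handed in: The bolt is fully home (within 2.5 mm of its stop), the catch bar has sprung back up (within 2 mm), and every bystander is within 20 mm of where it stood (value of joint bolt above 0.0455 m and value of joint catch below 0.002 m and distance of each of edge_paint, rivet_tin, creaser, mug, mallet, glue_jar, press_weight from where it was at the start of the episode below 0.02 m); the robot touches nothing.
It fails at once if the catch was let up while the bolt was on its way (value of joint bolt between 0.008 and 0.042 m and value of joint catch below 0.003 m).
It fails at once if a thing standing on the box or the bench was moved or lifted (by more than 20 mm) (distance of any of edge_paint, rivet_tin, creaser, mug, mallet, glue_jar, press_weight from where it was at the start of the episode above 0.02 m).
It also fails if it takes over 32 s, if anything falls off the work surface, if the arm or the gripper's body presses on something with over 40 N, if the wrist force passes 120 N, or if a joint passes its speed limit or range.

ROBOT

A 6-joint arm with a two-finger parallel gripper is mounted at the origin on the work surface. World frame = base frame: x ahead of the robot, y to its left, z up, the work surface at z = 0. Lengths are in mm, angles in rad, forces in N, time in s.
With the tool pointing down it reaches from about 350 to 775 mm from the base axis. Payload 7.3 kg.
Tool frame: the origin (TCP) lies at the very end of the fingers, on their centre line; the grasp point (between the pads) lies 19 mm behind it; z points along the fingers, y is the line along which they close (so a half turn about z gives the same grasp; the last joint's range is limited). The gripper opens to 92 mm and grips with 3 to 60 N. Pads are 19 mm wide; open, the fingers measure 130 mm over their backs; the gripper's body (75 mm by 190 mm) begins 47 mm behind the grasp point.
Start: joints at [-1.475, 0.342, 1.524, -0, 1.275, -0.146], TCP at [125.733, -509.741, 226.741] pointing down, gripper open.
Joint ranges: [-2.53, 2.53], [-0.77, 2.02], [0.04, 2.7], [-1, 4.14], [0.28, 2.66], [-3.11, 3.11]. Speed limits (rad/s): [2.57, 2.57, 3.14, 3.14, 3.14, 3.14].

INTERFACE

Orientations are given as [roll, pitch, yaw] about the fixed x, y, z axes, in that order (R = Rz(yaw) Ry(pitch) Rx(roll)).
In Python, from plant import bot gives the robot as it stands.
- The arm moves only by the tool apply_moves, never from a script. Its argument "motion" is text: rows parted by semicolons, each of 4 numbers parted by spaces: the shift along the tool's x, y, z in m, then the turn about the tool's z in degrees. A call has 1 to 8 rows; each row shifts and turns the commanded pose from where the row before left it, along the tool's axes as they then stand; what a row does not reach is not made up. A row lasts 1/8 s, in which the tool goes at most 62.5 mm and 10.7 degrees, less where a joint would pass 70% of its speed; a pose out of reach is approached as far as the arm can. A call with a gripper value outside its range is refused whole. "fingers" is the opening, from -1 (shut) to 1 (fully open), set as the call begins (left out, the last holds). The fingers move at their own pace and stop on an object; the grip force is fixed at half the most. Time passes only in rows, so rows that do not move let the fingers close. It gives the time, the measured TCP pose, the force, the opening and the grip force at its end, in the units of the state.
- bot.get_obs(): the state, without advancing time (a new reading comes with each control period).
- bot.capture(name): name is "scene" or "top" or "wrist"; returns a dict with "img" (384x512x3 uint8, blue, green, red), "range_z" (384x512 float32, mm along the optical axis (not along the pixel's ray), 0 where there is no reading), "fx", "fy", "cx", "cy" (pixels), "D" ([k1, k2, p1, p2, k3] as OpenCV has them; the pictures are not rectified), "world_from_camera" (4x4, takes a point from camera to world coordinates); the wrist camera has in their place "mount" (4x4, takes a point from camera to tool coordinates, whose origin is the TCP and whose axes are the flange's). Camera axes: x right, y down, z forward; pixel columns grow to the right and rows downward; lengths in mm; the calibration is good to about 2 mm. A picture is of the moment at which its call begins: read the wrist's pose just before it.
- bot.close_job(): hands the job in; it is judged then, once.
Trained networks look in a picture, given as the dict that the camera call returned (one of the last four; its "shot" number tells which), for a name from the list of things; names that differ only in an ending like _2 or _b are one class to them, and where a whole thing is asked for, a point or a joint stands for the part that bears it (a point fixed in the world has none). Each returns a list of dicts, best first, with "p" (0 to 1); they miss things now and then, are a little off and sometimes report something else, mostly with a low value. They report only what shows in the picture. A call takes as long as a camera call.
- bot.cut_out(picture, thing): "pixels" (384x512 bool, what is visible of it) and "point" ([column, row] in pixels, amid what is visible of it).
The state is a dict: "time": time; "joint_positions": joint angles; "dq": joint speeds; "tau": joint torques, N m; "tool_pos": TCP position; "tcp_rot": TCP orientation; "contact_force": force on the tool from outside, world axes, zero at the start; "moment": the same for the moment, N m; "grip_width": finger opening in mm; "finger_force": force on a finger pad.
Only numpy, scipy, OpenCV 4.12 (cv2) and the standard library are available. Lean on these libraries where they do the work, as an engineer would, in place of code of your own. Each camera call takes 0.05 s, during which the arm holds its last target. There are 200 camera calls.

## Working session

There is one attempt and no reset: what is moved stays moved. The work goes in short steps, Python scripts to look and compute and a tool call to move; the robot and the scene stay as the last step left them, time stands still between calls to the robot, and variables do not carry over. Pictures are saved under pics/ and viewed, at most 10 in all, crops included, and the job is handed in when it is done.

Besides the shell and the picture viewer there is one more tool, called after "Emit:" as name(argument=value, ...), one argument or row to a line, values as JSON. apply_moves: Moves the arm, as the interface text tells. Its arguments: {"type":"object","properties":{"motion":{"type":"string"},"fingers":{"type":"number"}},"required":["motion"]}

```bash
mkdir -p pics; cat > h.py <<'E'
import numpy as np, cv2
from plant import bot
from scipy.spatial.transform import Rotation as R
def pts(c, mask, T):
    v,u=np.nonzero(mask&(c["range_z"]>0)); z=c["range_z"][v,u]
    K=np.array([[c["fx"],0,c["cx"]],[0,c["fy"],c["cy"]],[0,0,1]])
    n=cv2.undistortPoints(np.stack([u,v],1).astype(np.float64)[:,None],K,np.array(c["D"],float))[:,0]
    P=np.c_[n*z[:,None],z]
    return P@T[:3,:3].T+T[:3,3]
E
python3 - <<'E'
from h import *
o=bot.get_obs();print(o)
for n in ["top","scene"]:
    c=bot.capture(n); cv2.imwrite(f"pics/{n}.png",c["img"])
    T=np.array(c["world_from_camera"])
    for t in ["knifebox","bar","tab","keeper","edge_paint","rivet_tin","creaser","mug","mallet","glue_jar","press_weight"]:
        try: r=bot.cut_out(c,t)
        except Exception as e: print(t,e);continue
        for d in r[:1]:
            p=pts(c,np.array(d["pixels"]),T)
            if len(p)<5: continue
            top=p[p[:,2]>np.percentile(p[:,2],90)-6]
            rc=cv2.minAreaRect(top[:,:2].astype(np.float32))
            print(n,t,round(d["p"],2),np.round(d["point"]),len(p),"zmax%.0f"%np.percentile(p[:,2],95),np.round(top.mean(0)),[np.round(x) for x in rc])
E
```

```text
{'time': 0.0, 'joint_positions': array([-1.47497986e+00,  3.42724672e-01,  1.52501760e+00,  4.73999904e-06,
        1.27538334e+00, -1.45987653e-01]), 'dq': array([6.14751965e-04, 3.04136917e-04, 2.76438372e-04, 2.64007547e-05,
       1.64291270e-03, 9.68048068e-04]), 'tau': array([ 2.65236355e-03, -4.31233764e+01, -2.44222873e+01,  7.19693466e-02,
        5.60268725e-02, -1.19150254e-04]), 'tool_pos': array([ 125.70405841, -509.313964  ,  226.04374341]), 'tcp_rot': array([-3.14007667e+00, -2.27482522e-04,  2.41802560e-01]), 'contact_force': array([-0.25700297,  0.28162197,  0.49744702]), 'moment': array([0.0169562 , 0.00200773, 0.03174612]), 'finger_force': 0.0, 'grip_width': 91.87801111429289}
top knifebox 0.93 [250. 205.] 9673 zmax115 [544.  29. 101.] [array([550.,  26.]), array([361., 279.]), np.float64(84.0)]
top bar 0.56 [254. 216.] 438 zmax124 [513.  11. 120.] [array([513.,  11.]), array([129.,  30.]), np.float64(83.0)]
top tab 0.85 [253. 196.] 262 zmax133 [575.  -6. 134.] [array([577.,  -6.]), array([ 9., 24.]), np.float64(89.0)]
top keeper 0.62 [249. 205.] 9652 zmax115 [545.
[... 1405 characters left out ...]
82. 222.] 200 zmax114 [677. 120. 112.] [array([677., 118.]), array([43., 44.]), np.float64(47.0)]
scene creaser 0.73 [286. 180.] 180 zmax108 [438.  72. 105.] [array([437.,  83.]), array([ 27., 119.]), np.float64(2.0)]
scene mug 0.71 [120. 184.] 711 zmax89 [ 557. -483.   86.] [array([ 555., -485.]), array([84., 74.]), np.float64(42.0)]
scene mallet 0.92 [145. 162.] 524 zmax151 [ 393. -481.  147.] [array([ 392., -482.]), array([24., 25.]), np.float64(76.0)]
scene glue_jar 0.61 [414. 234.] 686 zmax86 [550. 480.  84.] [array([546., 480.]), array([53., 59.]), np.float64(89.0)]
scene press_weight 0.57 [410. 206.] 426 zmax58 [385. 484.  46.] [array([383., 485.]), array([62., 68.]), np.float64(8.0)]
```

View pics/top.png

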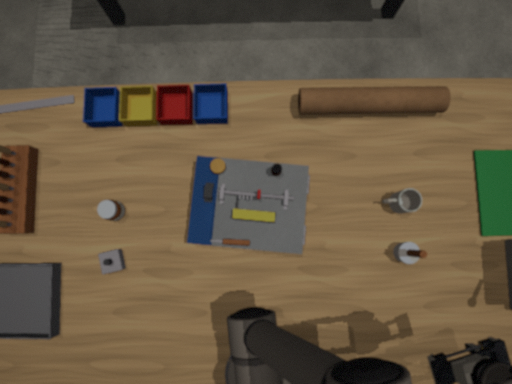

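View pics/scene.png

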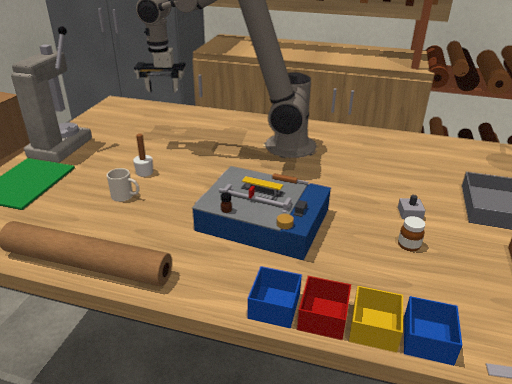

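The top view shows the box at about (250,205), with the bar at (254,216) and the tab at (258,194). The jar, tin and creaser sit along the lid edges. Box yaw is about -6°, so the tool should be at yaw about 84°.

Emit:
apply_moves(
  motion="0.045 -0.034 -0.004 0;0.045 -0.034 -0.004 0;0.045 -0.034 -0.004 0;0.045 -0.034 -0.004 0;0.045 -0.034 -0.004 0;0.045 -0.034 -0.004 0;0.045 -0.034 -0.004 0;0.045 -0.034 -0.004 0",
  fingers=0,
)

```text
time: 2.2
tool_pos: [411.1, -157.9, 259.1]
tcp_rot: [3.141, -0.001, 0.242]
contact_force: [0.7, -0.6, -0.1]
grip_width: 46.0
finger_force: 0.0
```

Emit:
apply_moves(
  motion="0.045 -0.035 0 0;0.045 -0.035 0 0;0 0 0 -10;0 0 0 -10;0 0 0 -10;0 0 0 -10;0 0 0 -10;0 0 0 -10",
)

```text
time: 3.2
tool_pos: [480.7, -69.9, 258.7]
tcp_rot: [3.141, 0.0, 1.295]
contact_force: [-1.2, 0.7, 0.2]
grip_width: 45.9
finger_force: 0.0
```

Emit:
apply_moves(
  motion="0 0 0 -10;0 0 0 0",
)

```text
time: 3.45
tool_pos: [480.7, -69.9, 258.7]
tcp_rot: [3.142, 0.0, 1.462]
contact_force: [-0.4, -0.3, -0.5]
grip_width: 46.0
finger_force: 0.0
```

```bash
cat > w.py <<'E'
from h import *
import sys
o=bot.get_obs(); c=bot.capture("wrist"); cv2.imwrite(f"pics/{sys.argv[1]}.png",c["img"])
W=np.eye(4);W[:3,:3]=R.from_euler("xyz",o["tcp_rot"]).as_matrix();W[:3,3]=o["tool_pos"]
M=np.array(c["mount"]); print(np.round(M,2).tolist(),np.round(o["tool_pos"],1),o["tcp_rot"],o["contact_force"])
for t in ["bar","tab","knifebox","edge_paint","creaser"]:
    for d in bot.cut_out(c,t)[:1]:
        m=np.array(d["pixels"])
        p=pts(c,m,W@M)
        if len(p)<5: continue
        q=pts(c,m,M)
        k=p[:,2]>np.percentile(p[:,2],90)-4
        for nm,a in(("world",p),("tool",q)):
            r=cv2.minAreaRect(a[k][:,:2].astype(np.float32))
            print(t,nm,round(d["p"],2),np.round(d["point"]),k.sum(),"z",np.round(np.median(a[k][:,2]),1),[np.round(x,1) for x in r], "min",a[k].min(0).round(1),"max",a[k].max(0).round(1))
E
python3 w.py w1
```

```text
[[0.0, -0.96, -0.29, 78.48], [1.0, 0.0, -0.0, -0.27], [0.0, -0.29, 0.96, -158.62], [0.0, 0.0, 0.0, 1.0]] [480.7 -69.9 258.7] [3.14153266e+00 1.07564566e-04 1.46194015e+00] [-0.42090738 -0.256822   -0.47266225]
bar world 0.89 [278.  99.] 3532 z 120.6 [array([512.7,  11.3]), array([129.7,  30.5]), np.float64(83.4)] min [491.  -54.1 117.6] max [534.   76.4 123.4]
bar tool 0.89 [278.  99.] 3532 z 138.1 [array([84.2, 23. ]), array([129.7,  30.5]), np.float64(0.3)] min [ 19.3   7.6 135.4] max [149.1  38.5 141.1]
tab world 0.77 [336.  95.] 268 z 134.4 [array([575.6,  -6.4]), array([ 9.1, 27.8]), np.float64(84.5)] min [561.9 -12.  129.4] max [589.6  -0.6 136.2]
tab tool 0.77 [336.  95.] 268 z 124.4 [array([73.5, 87.3]), array([27.8,  9.1]), np.float64(89.3)] min [ 68.8  73.4 122.5] max [ 78.2 101.2 129.3]
knifebox world 0.9 [306. 114.] 6735 z 119.8 [array([544.5,   1.4]), array([209.9, 237.2]), np.float64(6.5)] min [ 426.8 -115.6  102.9] max [655.6 113.8 269.4]
knifebox tool 0.9 [306. 114.] 6735 z 139.0 [array([77.9, 55.7]), array([209.9, 237.3]), np.float64(77.2)] min [-36.3 -72.9 -10.7] max [191.8 171.2 155.9]
edge_paint world 0.88 [408. 160.] 660 z 145.6 [array([651.3, -62.2]), array([30.7, 30.5]), np.float64(47.8)] min [635.2 -77.4 142.2] max [667.6 -46.9 147.3]
edge_paint tool 0.88 [408. 160.] 660 z 113.2 [array([ 26.2, 168.7]), array([30.7, 30.5]), np.float64(35.9)] min [ 10.8 152.5 111.4] max [ 41.4 185.2 116.5]
creaser world 0.91 [198.  60.] 1313 z 106.3 [array([432.2,  73.8]), array([98.8, 18.4]), np.float64(85.4)] min [420.6  24.2 103.4] max [443.5 122.9 109.5]
creaser tool 0.91 [198.  60.] 1313 z 152.4 [array([137.6, -63.9]), array([18.4, 98.8]), np.float64(88.4)] min [ 88.4 -73.7 149.2] max [187.  -53.6 155.3]
```

View pics/w1.png

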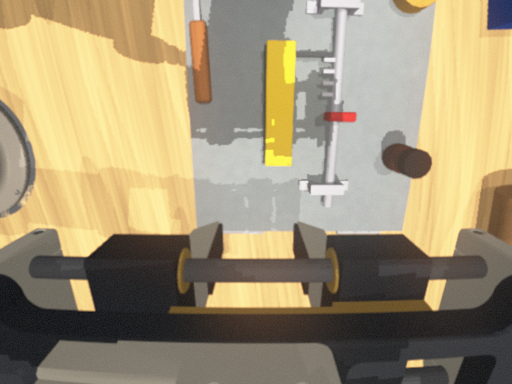

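The wrist view shows the bar at (280,100), the tab at (340,117) and the finger tips pointing at them. In the tool frame the alignment is good: bar y 23, tab y 87, tab back face x 69.

Emit:
apply_moves(
  motion="0.026 0.0275 0 0;0.026 0.0275 0 0;0 0 0.045 0;0 0 0.045 0;0 0 0.02 0;0 0 0.015 0;0 0 0 0;0 0 0 0",
)

```text
time: 4.75
tool_pos: [541.7, -24.3, 134.7]
tcp_rot: [3.14, 0.0, 1.463]
contact_force: [0.1, 0.3, -0.1]
grip_width: 45.6
finger_force: 0.0
```

```bash
python3 w.py w2
```

```text
[[0.0, -0.96, -0.29, 78.48], [1.0, 0.0, -0.0, -0.27], [0.0, -0.29, 0.96, -158.62], [0.0, 0.0, 0.0, 1.0]] [541.7 -24.3 134.7] [3.13971571e+00 2.05205885e-04 1.46324960e+00] [ 0.14157771  0.30853321 -0.1087945 ]
bar world 0.61 [210. 151.] 6907 z 120.6 [array([516.7,  14.3]), array([122.7,  37.7]), np.float64(83.3)] min [495.3 -47.8 117.4] max [534.9  76.8 214.1]
bar tool 0.61 [210. 151.] 6907 z 14.0 [array([ 35.7, -28.9]), array([122.7,  37.9]), np.float64(0.5)] min [-25.8 -48.  -79.4] max [ 97.1 -10.   17.2]
knifebox world 0.6 [262. 120.] 10116 z 120.5 [array([562.3,  29.9]), array([237. , 143.9]), np.float64(61.6)] min [494.9 -98.6 110.3] max [682.  115.9 227.9]
knifebox tool 0.6 [262. 120.] 10116 z 14.2 [array([56.1, 14.7]), array([237. , 143.9]), np.float64(22.2)] min [-70.5 -48.  -93.2] max [143.3 126.1  24.4]
edge_paint world 0.79 [418. 239.] 214 z 145.6 [array([630.5, -30. ]), array([ 21.1, 108.7]), np.float64(37.2)] min [589.2 -78.4 141.9] max [664.1   7.  217.2]
edge_paint tool 0.79 [418. 239.] 214 z -10.6 [array([ 3.8, 89. ]), array([ 21.1, 108.7]), np.float64(46.7)] min [-41.4  44.1 -82.4] max [ 36.2 126.5  -6.9]
creaser world 0.62 [87. 96.] 2859 z 106.4 [array([433.2,  81.8]), array([114.1,  18.8]), np.float64(85.8)] min [421.4  25.1 103.2] max [443.8 138.8 109.2]
creaser tool 0.62 [87. 96.] 2859 z 28.1 [array([  93.8, -119.3]), array([ 18.8, 114.1]), np.float64(88.0)] min [  36.7 -128.7   25.3] max [ 150.8 -108.3   31.3]
```

View pics/w2.png

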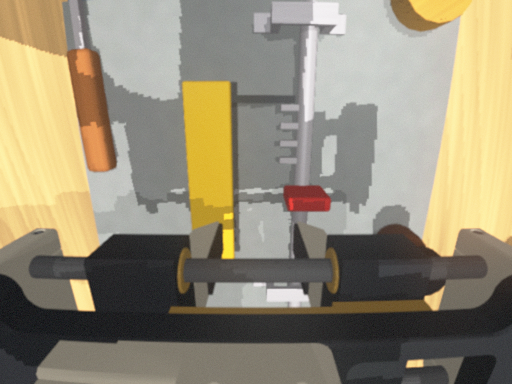

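Emit:
apply_moves(
  motion="0 0 0.01 0;0 0 0.006 0;0 0 0.004 0;0 0 0 0;0 0 0 0",
)

```text
time: 5.68
tool_pos: [540.9, -24.1, 113.9]
tcp_rot: [-3.141, 0.0, 1.464]
contact_force: [-3.1, -0.4, 7.1]
grip_width: 46.1
finger_force: 3.3
```

Emit:
apply_moves(
  motion="0 0 0.002 0;0 0 0.0015 0;0 0 0 0",
)

```text
time: 6.05
tool_pos: [540.9, -24.2, 111.1]
tcp_rot: [3.141, 0.0, 1.464]
contact_force: [-2.9, -0.5, 11.1]
grip_width: 46.2
finger_force: 5.6
```

Emit:
apply_moves(
  motion="0.003 0 0.0005 0;0.004 0 0 0;0.004 0 0 0;0.004 0 0 0;0.004 0 0 0;0.004 0 0 0;0 0 0 0",
)

```text
time: 6.92
tool_pos: [544.6, -3.4, 111.2]
tcp_rot: [3.138, 0.004, 1.464]
contact_force: [-2.2, -8.1, 10.8]
grip_width: 46.0
finger_force: 6.2
```

Emit:
apply_moves(
  motion="0.004 0 0 0;0.004 0 0 0;0.004 0 0 0;0 0 0 0",
)

```text
time: 7.42
tool_pos: [546.0, 8.5, 111.2]
tcp_rot: [3.138, 0.004, 1.464]
contact_force: [-0.3, -9.1, 11.1]
grip_width: 46.0
finger_force: 6.2
```

```bash
python3 w.py w3 | grep -v -e bar -e creas -e knife
```

```text
[[0.0, -0.96, -0.29, 78.48], [1.0, 0.0, -0.0, -0.26], [0.0, -0.29, 0.96, -158.62], [0.0, 0.0, 0.0, 1.0]] [546.    8.5 111.2] [3.13789508 0.00358536 1.46427677] [-0.32812818 -9.13530563 11.05256905]
tab world 0.8 [308. 156.] 870 z 134.4 [array([579.1,  11.5]), array([28.1, 32.2]), np.float64(1.2)] min [564.8  -4.8 130. ] max [593.   27.4 158.7]
tab tool 0.8 [308. 156.] 870 z -23.1 [array([ 6.3, 32.7]), array([28.1, 32.3]), np.float64(82.7)] min [-10.9  17.6 -47.4] max [ 21.4  46.  -18.7]
edge_paint world 0.41 [430. 297.] 18 z 132.5 [array([628.8, -11.5]), array([ 1.9, 96.1]), np.float64(37.3)] min [600.  -49.2 129.9] max [658.7  27.3 206. ]
edge_paint tool 0.41 [430. 297.] 18 z -20.7 [array([-11.4,  84.7]), array([ 1.9, 95.7]), np.float64(46.6)] min [-45.5  52.3 -94.6] max [ 24.1 118.2 -18.1]
```

View pics/w3.png

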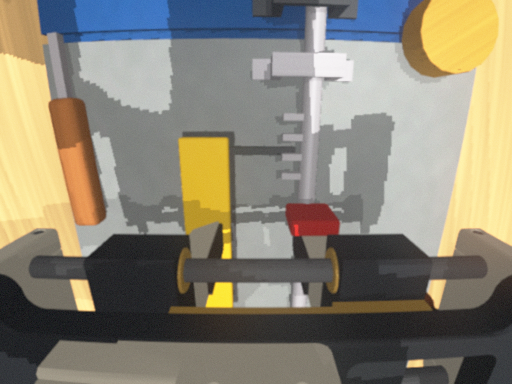

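The finger sits against the tab at (310,217). The bolt is about 27 mm along and the bar is still down.

Emit:
apply_moves(
  motion="0.004 0 0 0;0.004 0 0 0;0.004 0 0 0;0.004 0 0 0;0.003 0 0 0;0 0 0 0",
)

```text
time: 8.48
tool_pos: [548.1, 27.5, 111.2]
tcp_rot: [3.138, 0.003, 1.464]
contact_force: [-1.1, -8.5, 11.7]
grip_width: 45.9
finger_force: 6.0
```

Emit:
apply_moves(
  motion="0.003 0 0 0;0 0 0 0",
)

```text
time: 8.72
tool_pos: [548.3, 29.2, 111.2]
tcp_rot: [3.138, 0.005, 1.463]
contact_force: [-2.5, -13.5, 12.7]
grip_width: 45.8
finger_force: 9.4
```

Emit:
apply_moves(
  motion="0.003 0 0 0;0.002 0 0 0;0 0 0 0",
)

```text
time: 9.1
tool_pos: [548.4, 29.7, 111.3]
tcp_rot: [3.139, 0.012, 1.462]
contact_force: [-4.9, -33.3, 13.8]
grip_width: 45.7
finger_force: 18.0
```

The force is rising with no further travel, so the bolt is at its stop. I'll ease the push and lift off.

Emit:
apply_moves(
  motion="-0.004 0 0 0;0 0 -0.006 0;0 0 -0.008 0;-0.002 0 -0.01 0;-0.004 0 -0.03 0;0 0 -0.05 0;0 0 -0.05 0;0 0 0 0",
)

```text
time: 10.1
tool_pos: [548.4, 27.5, 267.4]
tcp_rot: [3.134, -0.0, 1.464]
contact_force: [-0.7, 0.4, -0.0]
grip_width: 45.9
finger_force: 0.0
```

```bash
python3 w.py w4 | grep -v -e creas -e knife
```

```text
[[0.0, -0.96, -0.29, 78.48], [1.0, 0.0, -0.0, -0.26], [0.0, -0.29, 0.96, -158.62], [0.0, 0.0, 0.0, 1.0]] [548.4  27.5 267.4] [ 3.13359650e+00 -1.27626801e-04  1.46353222e+00] [-0.68013041  0.35889413 -0.01040137]
bar world 0.92 [228. 190.] 2360 z 120.6 [array([512.2,  11. ]), array([129.9,  30. ]), np.float64(82.9)] min [496.2 -54.1 118.1] max [533.6  76.7 122.8]
bar tool 0.92 [228. 190.] 2360 z 146.6 [array([-20.3, -35.4]), array([129.9,  30. ]), np.float64(0.9)] min [-85.2 -50.1 144.4] max [ 44.6 -20.  149.2]
tab world 0.72 [283. 163.] 219 z 134.3 [array([581.5,  42. ]), array([ 9. , 27.1]), np.float64(83.9)] min [567.8  36.4 130.4] max [595.   47.7 136.6]
tab tool 0.72 [283. 163.] 219 z 133.4 [array([18. , 30.3]), array([27.1,  9. ]), np.float64(90.0)] min [ 13.5  16.7 131. ] max [ 22.5  43.8 137.3]
edge_paint world 0.81 [341. 229.] 52 z 130.3 [array([652. , -49.8]), array([17.1,  5.5]), np.float64(0.5)] min [643.4 -52.6 122.2] max [660.6 -47.1 137.7]
edge_paint tool 0.81 [341. 229.] 52 z 138.0 [array([-65.7, 110.1]), array([17.1,  5.5]), np.float64(83.4)] min [-69.3 101.9 130.6] max [-62.8 118.9 146.1]
```

View pics/w4.png

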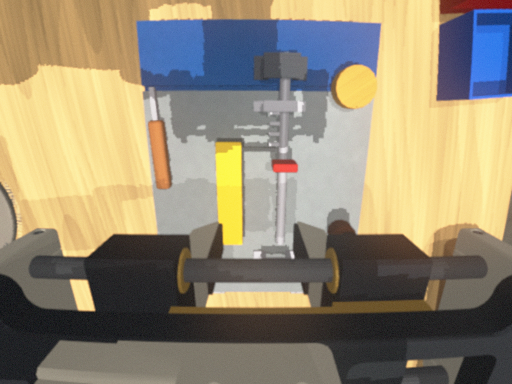

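The bar is back up: its top is at 120.6 mm, the same as at the start. The tab, at (285,166), has moved about 48 mm, so the bolt is home.

```bash
python3 -c "
from plant import bot
print(bot.close_job())"
```

```text
the job is handed in; nothing more can be done
None
```

The job is handed in, with no verdict returned: the bolt measured about 48 mm along and against its stop, the catch bar back up at its starting height, and the arm clear of the box. I did not re-measure the bystanders, though nothing suggested any was touched.

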